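# Rock the angle gauge on the ring mandrel to its mark

### The job

Pick up the blue angle gauge by its black grip post, set its V foot upright astride the thick part of the steel mandrel with the dial facing the mandrel's free end, and feel its back home against the brass shoulder. Then rock it round the mandrel until the swinging pointer settles on the red mark, and finish holding it there: still in the fingers, still seated on the mandrel and against the shoulder. Do not ram it into the mandrel, and leave the other things on the bench where they are.

Things in the scene. Friction and masses are not known exactly. Their poses are not given: they have to be found in the camera images.
- gauge: Angle gauge, loose, 0.3 to 0.52 kg, 158 mm tall, standing upright on the bench: aluminium V foot (34 mm along x, 76 mm along y), above it a round blue dial housing (88 mm diameter, 22 mm thick, centre 74 mm above the underside, face to +x), on top a black grip post. Origin: centre of the underside, z up. Tilted by a positive angle about its own x, its top goes to its -y side.
- gauge_grip (a point): Middle of the gauge's black rubber grip post, 139 mm above the gauge's underside, on its z axis. The post is 20 mm along the gauge's x, 28 mm along y, from 116 to 158 mm above the underside, nothing beside it above 118 mm; grip it across its y faces.
- gauge_vee (a point): Point in the gauge's V foot, 9 mm above the underside, midway along x. The foot is an upside-down V of 90 degrees, open along x, 52 mm wide at the underside, apex 26 mm up. The point lies on the mandrel's axis when the foot is seated on the thick part, at any angle of rocking.
- gauge_back (a point): Point on the plane of the foot's back (-x) face, 17 mm behind gauge_vee: it lies on the shoulder's face when the gauge is home. Pressed down hard, the foot drags on the mandrel with several newtons before it reaches the shoulder; with little weight on it, it slides freely.
- stand: Green stand fixed to the bench: base plate 150 x 110 x 12 mm, a post 117 mm high at its -x end, a level steel mandrel along its +x, axis 100 mm above the bench: thick part (24 mm diameter) for 50 mm from the shoulder's face, then a nose (20 mm) for 32 mm, on which the foot would sit 2.8 mm too low and stop falsely at the step. Origin: centre of the plate's underside.
- shoulder: Brass shoulder, a disc 44 mm diameter and 11 mm thick at the root of the mandrel, fixed to the stand. Origin: centre of its front face, on the mandrel's axis, 100 mm above the bench; x along the mandrel to the free end, z up.
- pointer (a joint): Angle (rad) of the black pointer relative to the gauge. It swings freely with light damping (settles in about a second) and hangs straight down from the dial's centre inside the rim, 36 mm long. 0 when the gauge is upright; equals the tilt of the gauge about its own +x axis (top towards its -y side positive).
- mark (a joint): Angle (rad) of the red mark on the dial, 0.17 to 0.44, fixed during a run: a red bar 5 mm wide near the dial's rim, below the centre, on the gauge's -y side. Same zero and sense as the pointer, which stands on the mark when both are equal: the gauge's top must lean towards the side that the mark is on.
- pointer_tip (a point): Tip of the pointer, 36 mm from the dial's centre.
- mark_tip (a point): Middle of the red mark, 36 mm from the dial's centre; it coincides with pointer_tip when the pointer is on the mark.
- steel_block: Bystander: steel block 50 x 50 x 55 mm, origin at the centre of its underside.
- white_jar: Bystander: white jar, 48 mm diameter, 60 mm tall, origin at the centre of its underside.
- wax_brush: Bystander: brush 170 mm long lying on the bench.
- tin: Bystander: flat red tin 70 x 50 x 18 mm, origin at the centre of its underside.
Things that resemble listed ones, but are neither listed nor needed, are in the scene too. What is shaped like the gauge but orange is not meant.

How it is judged:
By the outcome, as a careful person would: the job done as asked, in the order asked, and still so for the second after the job is handed in, while the arm keeps its last pose, push and grip.
It also fails if it takes over 48 s, if anything falls off the work surface, if the arm or the gripper's body presses on something with over 40 N, if the wrist force passes 120 N, or if a joint passes its speed limit or range.

### The arm

A 6-joint arm with a two-finger parallel gripper is mounted at the origin on the work surface. World frame = base frame: x ahead of the robot, y to its left, z up, the work surface at z = 0. Lengths are in m, angles in rad, forces in N, time in s.
With the tool pointing down it reaches from about 0.225 to 0.875 m from the base axis. Payload 3.4 kg.
Tool frame: the origin (TCP) lies where the fingers leave the gripper's body, on its centre line; the fingertips stand 73 mm ahead of it and the grasp point (between the pads) lies 54 mm ahead of it (manip.grip_point_offset is the distance from the TCP to the grasp point, in m); z points along the fingers, y is the line along which they close (so a half turn about z gives the same grasp; the last joint's range is limited). The gripper opens to 85 mm and grips with 20 to 120 N. Pads are 22 mm wide; open, the fingers measure 114 mm over their backs; the gripper's body (76 mm by 85 mm) begins 54 mm behind the grasp point. The pads swing forward as they close: fully open they stand 13 mm farther back than shut.
Start: joints at [-1.315, 0.276, 1.505, -0, 1.361, -0.121], TCP at [0.212, -0.535, 0.304] pointing down, gripper open.
Joint ranges: [-2.89, 2.89], [-0.75, 2.08], [0.22, 2.7], [-1.18, 4.32], [0.11, 2.71], [-2.7, 2.7]. Speed limits (rad/s): [2.57, 2.57, 3.14, 3.14, 3.14, 3.14].

### API

Orientations are given as a unit quaternion [w, x, y, z].
In Python, from rig import sensors, cams, manip, spotter gives the robot as it stands.
- The arm moves only by the tool drive_tool, never from a script. Its argument "targets" is a list of rows, each a list of 4 numbers: the shift along the world's x, y, z in m, then the turn about the world's z in degrees. In form: [[dx, dy, dz, spin], ...]. A call has exactly 5 rows; each row shifts and turns the commanded pose from where the row before left it; what a row does not reach is not made up. A row lasts 1/8 s, in which the tool goes at most 62.5 mm and 10.7 degrees, less where a joint would pass 70% of its speed; a pose out of reach is approached as far as the arm can. A call is refused whole if a number of a shift passes 0.0625 or a number of a turn 10.7, either way. A call with a gripper value outside its range is refused whole. "jaw" is the finger opening in m, from 0 to 0.0854, set as the call begins (left out, the last holds). The fingers move at their own pace and stop on an object; "force" is the grip in N (left out, the last holds). Time passes only in rows, so rows that do not move let the fingers close, or fill a call up. It gives the time, the measured TCP pose, the force and the opening at its end, in the units of the state.
- sensors.get_state(): the state, without advancing time (a new reading comes with each control period).
- cams.get_image(name): name is "scene" or "top"; returns a dict with "color" (480x640x3 uint8, red, green, blue), "intrinsics" (3x3 intrinsics, pixels), "D" ([k1, k2, p1, p2, k3] as OpenCV has them; the pictures are not rectified), "R" (3x3) and "t" (3): a world point X has camera coordinates R X + t. Camera axes: x right, y down, z forward; pixel columns grow to the right and rows downward; lengths in m; the calibration is good to about 2 mm. A picture is of the moment at which its call begins. There is no depth.
- manip.sign_off(): hands the job in, once; it reports no verdict.
Trained networks look in the newest picture that a camera, given by its name, has taken for a name from the list of things; names that differ only in an ending like _2 or _b are one class to them, and where a whole thing is asked for, a point or a joint stands for the part that bears it (a point fixed in the world has none). Each returns a list of dicts, best first, with "score" (0 to 1); they miss things now and then, are a little off and sometimes report something else, mostly with a low value. They report only what shows in the picture. A call takes as long as a camera call. They do not tell look-alikes from the thing itself.
- spotter.find_in(query, camera): "point" ([x, y, z] in m, in world coordinates, good to about 4 mm: the middle of the surface that is visible of it).
- spotter.landmark_of(query, camera): "point" ([x, y, z] in m, in world coordinates, good to about 4 mm: a listed point, or the origin of a listed thing).
The state is a dict: "clock": time; "qpos": joint angles; "qd": joint speeds; "effort": joint torques, N m; "position": TCP position; "ee_rot": TCP orientation; "contact_force": force on the tool from outside, world axes, zero at the start; "moment": the same for the moment, N m; "width": finger opening in m.
Only numpy, scipy, OpenCV 4.12 (cv2) and the standard library are available. Lean on these libraries where they do the work, as an engineer would, in place of code of your own. Each camera call takes 0.05 s, during which the arm holds its last target. There are 200 camera calls.

## Working session

There is one attempt and no reset: what is moved stays moved. The work goes in short steps, Python scripts to look and compute and a tool call to move; the robot and the scene stay as the last step left them, time stands still between calls to the robot, and variables do not carry over. Pictures are saved under pics/ and viewed, on a budget of 10 in all, crops included, one or two more only if the job needs it, and the job is handed in when it is done.

Besides the shell and the picture viewer there is one more tool, called after "Call:" as name(argument=value, ...) on one line, values as JSON. drive_tool: Moves the arm, as the interface text tells. Its arguments: {"type":"object","properties":{"targets":{"type":"array","items":{"type":"array","items":{"type":"number"}}},"jaw":{"type":"number"},"force":{"type":"number"}},"required":["targets"]}

```bash
mkdir -p pics; ls
cat > h.py <<'E'
import numpy as np, cv2
from rig import sensors, cams, manip, spotter
def proj(im,P):
    r,_=cv2.Rodrigues(np.array(im["R"]));p,_=cv2.projectPoints(np.array(P,float).reshape(-1,1,3),r,np.array(im["t"],float),np.array(im["intrinsics"],float),np.array(im["D"],float));return p[:,0]
def ray(im,px):
    u=cv2.undistortPoints(np.array(px,float).reshape(-1,1,2),np.array(im["intrinsics"],float),np.array(im["D"],float))[:,0]
    R=np.array(im["R"]);t=np.array(im["t"]);d=np.c_[u,np.ones(len(u))]@R;return -R.T@t,d
def atz(im,px,z):
    c,d=ray(im,px);return c+d*((z-c[2])/d[:,2])[:,None]
def save(im,n,box=None,s=1):
    c=im["color"]
    if box: c=c[box[1]:box[3],box[0]:box[2]]
    cv2.imwrite("pics/"+n,cv2.resize(np.ascontiguousarray(c[:,:,::-1]),None,fx=s,fy=s,interpolation=cv2.INTER_CUBIC))
E
python3 - <<'E'
from h import *
np.set_printoptions(precision=4,suppress=True)
for n in("scene","top"):
    im=cams.get_image(n);save(im,n+"0.png")
    print(n,"cam at",-np.array(im["R"]).T@im["t"],im["intrinsics"][0])
    for q in("gauge","gauge_grip","gauge_vee","gauge_back","stand","shoulder","pointer_tip","mark_tip","steel_block","white_jar","wax_brush","tin"):
        for r in spotter.landmark_of(q,n)[:3]: print(q,np.round(r["point"],4),round(r["score"],2),proj(im,r["point"])[0].round())
print(sensors.get_state())
E
```

```text
pics
scene cam at [ 0.9704 -0.3362  0.9382] [517.6151   0.     314.8069]
gauge [0.3945 0.2329 0.0009] 0.89 [339. 163.]
gauge [0.5089 0.1911 0.002 ] 0.76 [360. 201.]
gauge_grip [0.3956 0.2303 0.1388] 0.65 [340. 121.]
gauge_grip [0.5075 0.1918 0.1388] 0.6 [364. 160.]
gauge_vee [0.3903 0.2358 0.0121] 0.69 [339. 158.]
gauge_back [0.3849 0.2209 0.0073] 0.85 [332. 162.]
gauge_back [0.4896 0.1993 0.0101] 0.72 [357. 192.]
gauge_back [0.5151 0.191  0.0405] 0.58 [363. 192.]
stand [ 0.5758 -0.149   0.0028] 0.79 [260. 315.]
stand [0.5106 0.1923 0.0108] 0.42 [361. 199.]
shoulder [ 0.5545 -0.1434  0.099 ] 0.72 [250. 284.]
shoulder [ 0.7295  0.0319 -0.0023] 0.59 [381. 313.]
pointer_tip [0.5132 0.1939 0.0427] 0.41 [364. 191.]
steel_block [ 0.7227 -0.1354 -0.0007] 0.9 [315. 366.]
white_jar [ 0.7305  0.0327 -0.004 ] 0.96 [381. 313.]
wax_brush [0.3546 0.0076 0.0032] 0.66 [253. 205.]
tin [ 0.541  -0.0158 -0.0028] 0.9 [300. 266.]
top cam at [0.3703 0.0092 1.1697] [595.8129   0.     318.8401]
gauge [0.3919 0.2372 0.0004] 0.79 [200. 343.]
gauge [ 0.5036  0.1962 -0.003 ] 0.72 [221. 286.]
gauge_grip [0.3877 
[... 305 characters left out ...]
451  0.1016] 0.53 [398. 247.]
steel_block [ 0.727  -0.133  -0.0008] 0.81 [381. 173.]
white_jar [0.7256 0.0285 0.0037] 0.62 [302. 175.]
wax_brush [ 0.3552  0.0138 -0.0003] 0.95 [314. 359.]
tin [ 0.5409 -0.0156 -0.0037] 0.82 [327. 265.]
{'clock': 1.3, 'qpos': array([-1.315 ,  0.2759,  1.5049, -0.    ,  1.3607, -0.121 ]), 'qd': array([ 0.0007, -0.001 ,  0.0013,  0.001 , -0.0002,  0.0003]), 'effort': array([ -0.0012, -41.6676, -24.6102,  -0.0004,   0.0003,  -0.    ]), 'position': array([ 0.2116, -0.5347,  0.3039]), 'ee_rot': array([ 0.    ,  0.9823,  0.1873, -0.    ]), 'contact_force': array([ 0.2302, -0.4694, -0.1092]), 'moment': array([ 0.0271,  0.0058, -0.0247]), 'width': 0.08551091867965976}
```

View pics/scene0.png

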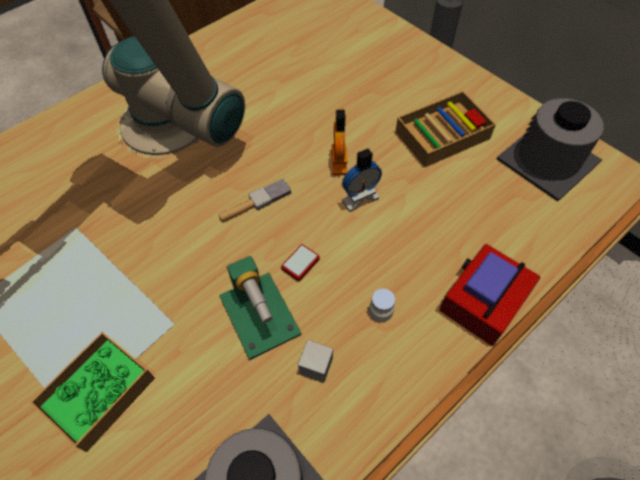

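View pics/top0.png

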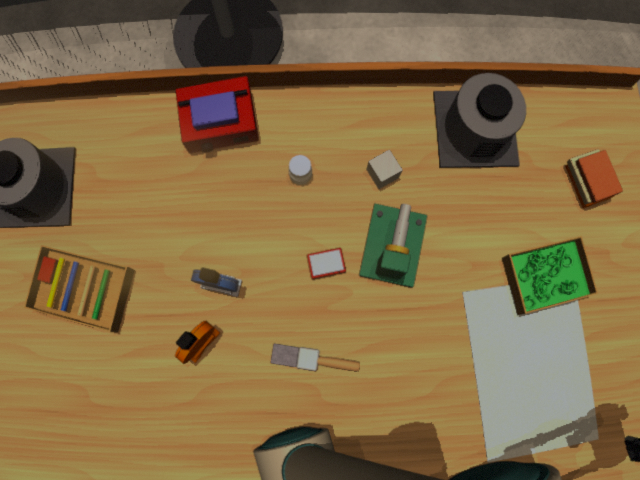

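```bash
cat > m.py <<'E'
from h import *
np.set_printoptions(precision=4,suppress=True)
S=cams.get_image("scene");T=cams.get_image("top")
def crop(im,b,s): return cv2.resize(np.ascontiguousarray(im["color"][b[1]:b[3],b[0]:b[2],::-1]),None,fx=s,fy=s,interpolation=cv2.INTER_CUBIC)
a=crop(S,(325,140,395,215),5.3);b=crop(S,(215,245,310,360),3.45)
c=crop(T,(180,255,260,310),4.9);d=crop(T,(350,195,440,295),2.7)
def pad(i): return cv2.copyMakeBorder(i[:400,:400],0,max(0,400-i.shape[0]),0,max(0,400-i.shape[1]),cv2.BORDER_CONSTANT)
cv2.imwrite("pics/c1.png",cv2.resize(np.vstack([np.hstack([pad(a),pad(b)]),np.hstack([pad(c),pad(d)])])[:, :],(600,600)))
def maskfit(im,lo,hi,z,box,n):
    h=cv2.cvtColor(im["color"],cv2.COLOR_RGB2HSV);m=cv2.inRange(h,lo,hi);k=np.zeros_like(m);k[box[1]:box[3],box[0]:box[2]]=255;m&=k
    cs=max(cv2.findContours(m,0,2)[0],key=cv2.contourArea)[:,0].astype(float)
    w=atz(im,cs,z)[:,:2];r=cv2.minAreaRect((w*1000).astype(np.float32));print(n,r)
    print(cv2.boxPoints(r).round(1).tolist())
maskfit(T,(60,80,20),(95,255,255),0.012,(350,195,440,295),"plate top")
maskfit(S,(60,80,20),(95,255,255),0.012,(210,245,310,360),"plate scene")
maskfit(T,(100,80,20),(130,255,255),0.118,(180,255,260,310),"blue top z.118")
for im in(S,T): print(proj(im,[[.507,.1935,0],[.507,.1935,.139],[.507,.1935,.158],[.5545,-.1445,.1]]))
E
python3 m.py
```

```text
plate top ((574.7012939453125, -148.3382110595703), (106.33295440673828, 147.36085510253906), 75.89100646972656)
[[490.29998779296875, -181.89999389648438], [633.2000122070312, -217.89999389648438], [659.0999755859375, -114.69999694824219], [516.2000122070312, -78.80000305175781]]
plate scene ((549.2239990234375, -143.56271362304688), (106.08418273925781, 202.17471313476562), 75.74291229248047)
[[438.20001220703125, -170.10000610351562], [634.0999755859375, -219.89999389648438], [660.2999877929688, -117.0], [464.29998779296875, -67.30000305175781]]
blue top z.118 ((493.1408386230469, 166.90049743652344), (24.392112731933594, 11.268853187561035), 72.9373779296875)
[[484.20001220703125, 156.89999389648438], [494.8999938964844, 153.60000610351562], [502.1000061035156, 176.89999389648438], [491.29998779296875, 180.1999969482422]]
[[360.36   200.7449]
 [364.3298 159.5374]
 [364.9434 153.1726]
 [249.1647 283.8992]]
[[221.7109 283.9645]
 [209.3384 275.0172]
 [207.3947 273.6086]
 [397.776  247.0311]]
```

View pics/c1.png

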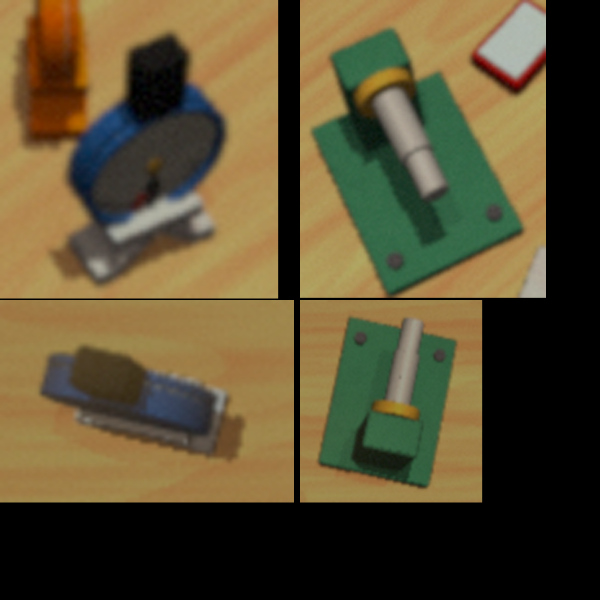

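Call:
drive_tool(targets=[[0.02,0.0485,0,9.5],[0.02,0.0485,0,9.5],[0.02,0.0485,0,9.5],[0.02,0.0485,0,9.5],[0.02,0.0485,0,9.5]], jaw=0.085, force=40)

```text
clock: 2.02
position: [0.312, -0.2907, 0.3041]
ee_rot: [0.0, 0.822, 0.569, 0.0]
contact_force: [-0.2, 0.7, 0.6]
width: 0.0849
```

Call:
drive_tool(targets=[[0.02,0.0485,0,9.5],[0.02,0.0485,0,9.5],[0.02,0.0485,0,9.5],[0.02,0.0485,0,9.5],[0.02,0.0485,0,9.5]])

```text
clock: 2.65
position: [0.412, -0.0481, 0.3043]
ee_rot: [0.001, 0.523, 0.852, 0.0]
contact_force: [1.4, 0.3, 0.1]
width: 0.0852
```

Call:
drive_tool(targets=[[0.02,0.0485,0,9.5],[0.02,0.0485,0,9.5],[0.02,0.0485,0,9.5],[0.02,0.0485,0,9.5],[0.015,0.0485,0,9.5]])

```text
clock: 3.28
position: [0.5073, 0.1946, 0.304]
ee_rot: [0.0, 0.136, 0.991, 0.0]
contact_force: [0.3, -0.8, -0.6]
width: 0.0852
```

Run:
```python
from h import *
s=sensors.get_state();print(s,manip.grip_point_offset)
w,x,y,z=s["ee_rot"];print("yaw",np.degrees(2*np.arctan2(y,x)))
# gauge yaw from the saved crop's foot-edge pixels
T=cams.get_image("top")
for zz in(0.0,.02):
    a,b=atz(T,[[201.2,288.2],[238,297.2]],zz);v=(a-b)[:2];print("gauge yaw",np.degrees(np.arctan2(v[1],v[0]))-90, a,b)
```

```text
{'clock': 3.275, 'qpos': array([ 2.38364652e-01,  2.27848274e-01,  1.57177714e+00, -2.46802247e-04,
        1.34121059e+00, -1.06048290e+00]), 'qd': array([ 0.67868249,  0.35953847, -0.47896395, -0.00426834,  0.11835987,
       -0.63748629]), 'effort': array([ -2.00468659, -40.89919209, -22.80190051,   0.20146722,
         0.05255529,   0.54038236]), 'position': array([0.50727442, 0.19460679, 0.30397858]), 'ee_rot': array([3.96067126e-04, 1.35527979e-01, 9.90773440e-01, 2.64852104e-05]), 'contact_force': array([ 0.29017635, -0.75999343, -0.62891855]), 'moment': array([-0.02514177, -0.03524091,  0.00084614]), 'width': 0.08521163658556286} 0.0539
yaw 164.42169588899682
gauge yaw -14.79964082718584 [0.49943034 0.23466953 0.        ] [0.48001072 0.16116734 0.        ]
gauge yaw -14.799640827185797 [0.49722186 0.23081522 0.02      ] [0.47813428 0.15856978 0.02      ]
```

Call:
drive_tool(targets=[[0,0,-0.03,0],[0,0,-0.03,0],[0,0,-0.025,0],[0,0,-0.015,0],[0,0,-0.009,0]])

```text
clock: 3.95
position: [0.5066, 0.1927, 0.1944]
ee_rot: [-0.0, 0.139, 0.99, -0.0]
contact_force: [-0.1, -0.4, 0.4]
width: 0.085
```

Call:
drive_tool(targets=[[0,0,0,0],[0,0,0,0],[0,0,0,0],[0,0,0,0],[0,0,0,0]], jaw=0.02, force=40)

```text
clock: 4.58
position: [0.5071, 0.1931, 0.1958]
ee_rot: [0.001, 0.138, 0.99, 0.001]
contact_force: [0.6, 1.2, 4.6]
width: 0.0273
```

Call:
drive_tool(targets=[[0,0,0,0],[0,0,0,0],[0,0,0,0],[0,0,0,0],[0,0,0,0]])

```text
clock: 5.2
position: [0.5072, 0.1931, 0.1958]
ee_rot: [0.001, 0.138, 0.99, 0.001]
contact_force: [0.7, 0.5, 5.7]
width: 0.0277
```

Run:
```python
from h import *
S=cams.get_image("scene");a=S["color"][135:215,320:400];T=cams.get_image("top");b=T["color"][245:325,180:260]
cv2.imwrite("pics/c2.png",cv2.resize(np.hstack([a,b])[:,:,::-1],None,fx=5,fy=5,interpolation=cv2.INTER_CUBIC))
s=sensors.get_state();print(s["position"],s["width"],s["contact_force"],s["moment"])
```

```text
[0.50716444 0.19313633 0.19575746] 0.02770740481054876 [0.8895311  0.81687395 6.22061673] [0.1209493  0.02648563 0.00139367]
```

View pics/c2.png

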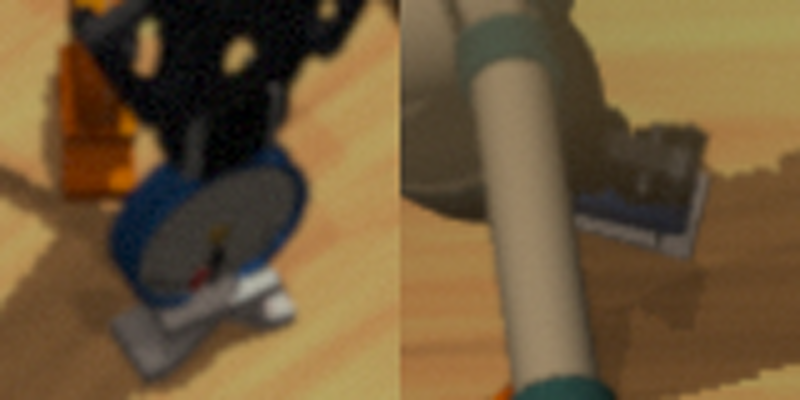

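```bash
cat > dial.py <<'E'
from h import *
def measure(im,O,yaw,tilt,face=0.011,n=None):
    """rectify dial face; O = gauge origin(underside), tilt about own x"""
    c,s=np.cos(yaw),np.sin(yaw);ct,st=np.cos(tilt),np.sin(tilt)
    M=np.array([[c,-s,0],[s,c,0],[0,0,1]])@np.array([[1,0,0],[0,ct,-st],[0,st,ct]])
    # grid of dial plane 10 px/mm: u=y_g in [-50,50], v: z_g 124..24
    k=8;N=100*k
    y,z=np.meshgrid((np.arange(N)/k-50)/1000,.074+(50-np.arange(N)/k)/1000)
    P=np.c_[np.full(N*N,face),y.ravel(),z.ravel()]@M.T+O
    p=proj(im,P).astype(np.float32).reshape(N,N,2)
    r=cv2.remap(im["color"],p[...,0],p[...,1],cv2.INTER_CUBIC)
    if n: cv2.imwrite("pics/"+n,cv2.resize(r[:,:,::-1],(500,500)))
    return r
def red(r):
    k=8;f=r.astype(float);R=f[...,0]-.5*(f[...,1]+f[...,2])
    yy,zz=np.meshgrid(np.arange(800)/k-50,50-np.arange(800)/k)
    a=np.hypot(yy,zz);w=np.clip(R-25,0,None)*(a<43)*(a>24)*(zz<0)
    Y,Z=(w*yy).sum()/w.sum(),(w*zz).sum()/w.sum()
    return w.max(),Y,Z,np.hypot(Y,Z),np.degrees(np.arctan2(-Y,-Z))
E
python3 - <<'E'
from dial import *
im=cams.get_image("scene");s=sensors.get_state();p=s["position"]
O=np.array([p[0],p[1],0]);yaw=np.radians(-15.9)
r=measure(im,O,yaw,0,n="d1.png");print(red(r))
for q in("mark_tip","pointer_tip","gauge_grip","gauge_vee"):
    for d in spotter.landmark_of(q,"scene")[:2]:
        v=np.array(d["point"])-O;c,sn=np.cos(yaw),np.sin(yaw);print(q,d["score"],d["point"],c*v[0]+sn*v[1],-sn*v[0]+c*v[1],v[2])
E
```

```text
(np.float64(53.0), np.float64(34.16048333400589), np.float64(-17.52179059716967), np.float64(38.392079487101995), np.float64(-62.8455456269859))
mark_tip 0.27 [0.5546, -0.1434, 0.0995] 0.13784030660154073 -0.31064388508954854 0.0995
pointer_tip 0.47 [0.5122, 0.1931, 0.0402] 0.004875197986650659 0.0013661947012019687 0.0402
gauge_grip 0.91 [0.5056, 0.1932, 0.1398] -0.0014996905782433253 -0.00034576201121313155 0.1398
gauge_grip 0.89 [0.3945, 0.2306, 0.1379] -0.11859522484825771 0.005186493769198108 0.1379
gauge_vee 0.82 [0.3904, 0.2367, 0.0101] -0.1242095154514333 0.009929882960809322 0.0101
gauge_vee 0.65 [0.5058, 0.193, 0.0095] -0.0012525504725950164 -0.0004833184293844989 0.0095
```

View pics/d1.png

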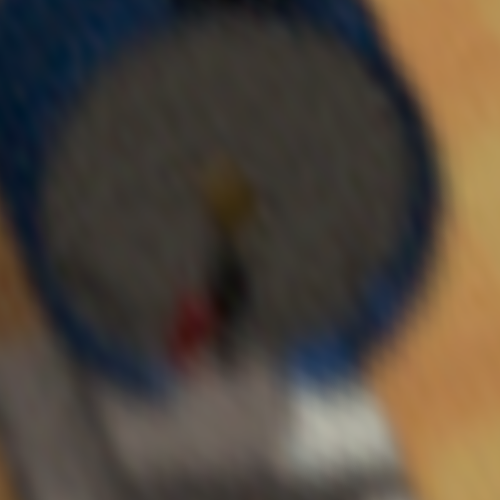

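Call:
drive_tool(targets=[[0,0,0.015,0],[0,0,0.03,0],[0,0,0.035,0],[0,0,0.035,0],[0,0,0.025,1.7]])

```text
clock: 6.18
position: [0.5062, 0.1925, 0.3364]
ee_rot: [0.0, 0.123, 0.992, -0.0]
contact_force: [-0.2, 0.2, -3.7]
width: 0.0276
```

Call:
drive_tool(targets=[[0.003,-0.015,0,0],[0.006,-0.028,0,0],[0.009,-0.045,0,0],[0.009,-0.045,0,0],[0.009,-0.045,0,0]])

```text
clock: 6.8
position: [0.5416, 0.0124, 0.3328]
ee_rot: [-0.002, 0.124, 0.992, -0.0]
contact_force: [1.4, 0.6, -3.6]
width: 0.0275
```

Call:
drive_tool(targets=[[0.009,-0.045,0,0],[0.009,-0.045,0,0],[0.009,-0.04,0,0],[0.005,-0.024,0,0],[0.002,-0.01,0,0]])

```text
clock: 7.42
position: [0.5761, -0.1505, 0.3336]
ee_rot: [-0.001, 0.125, 0.992, 0.0]
contact_force: [0.2, 0.0, -3.4]
width: 0.0279
```

Run:
```python
from h import *
s=sensors.get_state();w,x,y,z=s["ee_rot"];print(s["position"],s["width"],s["contact_force"],s["moment"],"yaw",np.degrees(2*np.arctan2(y,x)))
S=cams.get_image("scene");save(S,"s3.png",(190,170,350,330),4)
G=np.array([s["position"][0],s["position"][1],s["position"][2]-.1958]);sh=np.array([.5543,-.1435,.1]);a=np.array([.9697,-.2445])
print("rel",(G-sh)[:2]@a,(G-sh)[:2]@[.2445,.9697])
for q in("gauge_grip","gauge_vee","gauge_back","gauge","shoulder"):
    for d in spotter.landmark_of(q,"scene")[:2]:
        v=np.array(d["point"])-G
        print(q,round(d["score"],2),d["point"].round(4) if hasattr(d["point"],"round") else d["point"],v[:2]@a,v[:2]@[.2445,.9697],v[2])
```

```text
[ 0.5760663  -0.15048171  0.33357068] 0.027892521115821974 [ 0.24341527  0.00950758 -3.37328385] [-0.00044259 -0.0367889   0.03239236] yaw 165.68074964592114
rel 0.022813810352195367 -0.0014482992548158597
gauge_grip 0.98 [0.3943, 0.2317, 0.1371] -0.2697022103521954 0.32615973925481584 -0.000670684947215533
gauge_grip 0.82 [0.5739, -0.1514, 0.2777] -0.0018761403521954107 -0.0014201307451841697 0.13992931505278447
gauge_vee 0.62 [0.39, 0.2374, 0.01] -0.27526557035219534 0.33063567925481585 -0.12777068494721552
gauge_vee 0.6 [0.5765, -0.1498, 0.148] 0.00025387964780463045 0.0007670892548158593 0.01022931505278446
gauge_back 0.95 [0.3814, 0.2218, 0.0066] -0.27979079035219534 0.31340565925481584 -0.13117068494721554
gauge_back 0.89 [0.5563, -0.1433, 0.1483] -0.02092331035219536 0.002131239254815839 0.010529315052784455
gauge 0.78 [0.3952, 0.2333, 0.0016] -0.2692206803521954 0.3279313092548159 -0.13617068494721554
gauge 0.6 [0.5787, -0.1512, 0.1373] 0.002729519647804614 -5.259074518415768e-05 -0.00047068494721552723
```

View pics/s3.png

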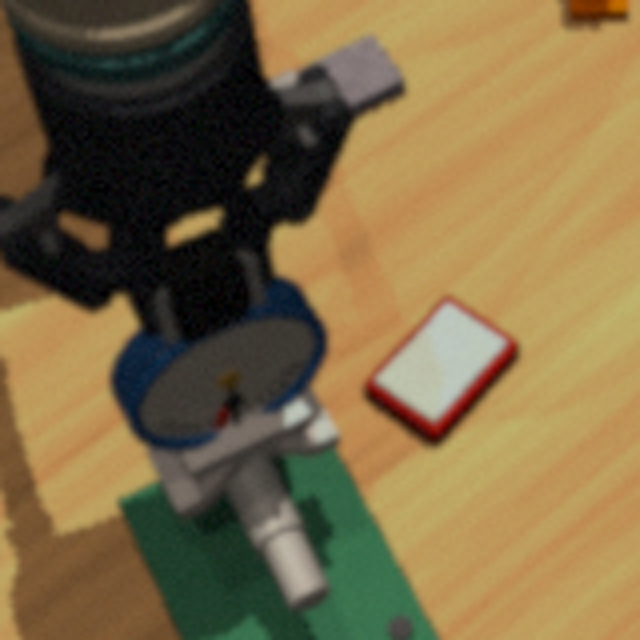

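Call:
drive_tool(targets=[[0.0003,0.0014,-0.008,0],[0,0,-0.01,0],[0,0,-0.01,0],[0,0,-0.007,0],[0,0,-0.003,0]])

```text
clock: 8.35
position: [0.5767, -0.1478, 0.2961]
ee_rot: [-0.001, 0.124, 0.992, 0.0]
contact_force: [-0.0, -0.5, -2.9]
width: 0.0276
```

Call:
drive_tool(targets=[[0,0,-0.002,0],[0,0,-0.002,0],[0,0,-0.001,0],[0,0,0,0],[0,0,0,0]])

```text
clock: 8.98
position: [0.5769, -0.1478, 0.2921]
ee_rot: [0.0, 0.124, 0.992, -0.0]
contact_force: [0.3, 0.8, -3.1]
width: 0.0279
```

Call:
drive_tool(targets=[[0,0,-0.001,0],[0,0,-0.001,0],[0,0,-0.001,0],[0,0,0,0],[0,0,0,0]])

```text
clock: 9.6
position: [0.5769, -0.1479, 0.2889]
ee_rot: [0.0, 0.124, 0.992, -0.0]
contact_force: [-0.3, -0.6, -2.6]
width: 0.0276
```

Call:
drive_tool(targets=[[0,0,-0.0007,0],[0,0,-0.0007,0],[0,0,-0.0006,0],[0,0,0,0],[0,0,0,0]])

```text
clock: 10.22
position: [0.5769, -0.1483, 0.2877]
ee_rot: [0.001, 0.124, 0.992, -0.001]
contact_force: [-1.7, -1.3, 5.6]
width: 0.0276
```

Call:
drive_tool(targets=[[-0.0001,-0.0003,0.0005,0],[0,0,0.0003,0],[-0.001,0.00025,0,0],[-0.001,0.00025,0,0],[0,0,0,0]])

```text
clock: 10.85
position: [0.5755, -0.1478, 0.2877]
ee_rot: [0.001, 0.124, 0.992, -0.0]
contact_force: [1.5, -4.2, -0.0]
width: 0.0278
```

Call:
drive_tool(targets=[[-0.001,0.00025,0,0],[-0.001,0.00025,0,0],[0,0,0,0],[0,0,0,0],[0,0,0,0]])

```text
clock: 11.48
position: [0.5728, -0.1472, 0.2876]
ee_rot: [-0.0, 0.124, 0.992, 0.0]
contact_force: [1.5, -3.6, -0.5]
width: 0.0275
```

Call:
drive_tool(targets=[[-0.0002,-0.0007,0.0002,0],[-0.001,0.00025,0,0],[0,0,0,0],[0,0,0,0],[0,0,0,0]])

```text
clock: 12.1
position: [0.5712, -0.1471, 0.2876]
ee_rot: [-0.001, 0.124, 0.992, 0.001]
contact_force: [0.6, -1.5, -2.7]
width: 0.0274
```

Call:
drive_tool(targets=[[-0.0005,0.0001,0,0],[-0.0005,0.0001,0,0],[0,0,0,0],[0,0,0,0],[0,0,0,0]])

```text
clock: 12.72
position: [0.5705, -0.1471, 0.2877]
ee_rot: [-0.0, 0.124, 0.992, 0.0]
contact_force: [1.6, 0.4, -3.2]
width: 0.0275
```

Call:
drive_tool(targets=[[-0.0005,0.0001,-0.0001,0],[-0.0005,0.0001,0,0],[0,0,0,0],[0,0,0,0],[0,0,0,0]])

```text
clock: 13.35
position: [0.5699, -0.147, 0.2879]
ee_rot: [0.0, 0.124, 0.992, 0.0]
contact_force: [3.0, -0.1, -4.4]
width: 0.0273
```

Call:
drive_tool(targets=[[-0.0005,0.0001,0,0],[-0.0005,0.0001,0,0],[0,0,0,0],[0,0,0,0],[0,0,0,0]])

```text
clock: 13.98
position: [0.5686, -0.1469, 0.2881]
ee_rot: [0.0, 0.124, 0.992, 0.0]
contact_force: [3.9, -0.1, -3.2]
width: 0.0276
```

Run:
```python
from h import *
s=sensors.get_state();print(s["position"],s["contact_force"],s["moment"])
S=cams.get_image("scene");T=cams.get_image("top")
a=S["color"][225:315,205:285];b=T["color"][190:280,355:445]
cv2.imwrite("pics/c4.png",cv2.resize(np.hstack([a,b])[:,:,::-1],None,fx=4.7,fy=4.7,interpolation=cv2.INTER_CUBIC))
for cam in("scene","top"):
  for q in("gauge_grip","gauge_vee","gauge_back","gauge","shoulder"):
    for d in spotter.landmark_of(q,cam)[:2]:
        v=np.array(d["point"])-[.5543,-.1435,.1]
        if np.hypot(*v[:2])<.1: print(cam,q,round(d["score"],2),np.round([v[:2]@[.9697,-.2445],v[:2]@[.2445,.9697],v[2]],4))
```

```text
[ 0.56864911 -0.14693452  0.28807574] [ 3.93268403 -0.08561683 -3.16864151] [ 0.17496127 -1.20630596 -0.06012888]
scene gauge_grip 0.81 [0.0146 0.0005 0.1321]
scene gauge_vee 0.88 [ 0.0205 -0.0002  0.0024]
scene gauge_back 0.8 [0.0001 0.0013 0.0035]
scene gauge 0.88 [ 0.02    0.0016 -0.0054]
top gauge_grip 0.67 [0.0107 0.0013 0.1304]
top gauge_vee 0.63 [ 0.0194  0.0023 -0.0006]
top gauge_back 0.88 [-0.0047 -0.0012  0.0029]
top gauge 0.74 [ 0.0134 -0.0004 -0.0095]
top shoulder 0.49 [ 0.0004 -0.0022  0.0009]
```

View pics/c4.png

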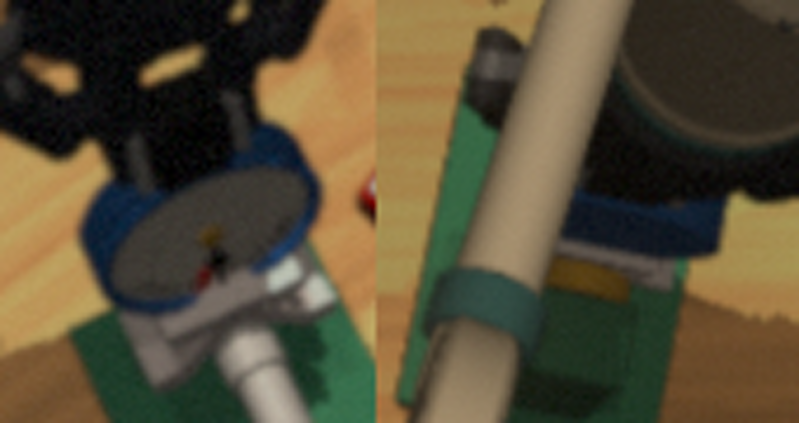

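Call:
drive_tool(targets=[[0.0006,-0.0001,0,0],[0.0005,-0.0001,-0.0004,0],[0,0,-0.0004,0],[0,0,-0.0004,0],[0,0,0,0]], force=25)

```text
clock: 15.2
position: [0.5693, -0.1474, 0.2868]
ee_rot: [-0.0, 0.124, 0.992, -0.0]
contact_force: [2.0, -1.0, 1.8]
width: 0.0276
```

Call:
drive_tool(targets=[[-0.0005,-0.002,0,0],[-0.0005,-0.002,0,0],[-0.0005,-0.002,-0.0002,0],[0,0,0,0],[0,0,0,0]])

```text
clock: 15.82
position: [0.5686, -0.15, 0.2866]
ee_rot: [0.0, 0.124, 0.992, 0.004]
contact_force: [3.6, 7.5, 2.6]
width: 0.0278
```

Call:
drive_tool(targets=[[0,0,-0.0005,0],[0,0,-0.0005,0],[-0.0005,-0.002,0,0],[-0.0005,-0.002,0,0],[0,0,0,0]], force=20)

```text
clock: 16.45
position: [0.5682, -0.1519, 0.2866]
ee_rot: [0.001, 0.124, 0.992, 0.007]
contact_force: [3.3, 12.1, 7.2]
width: 0.0274
```

Run:
```python
from h import *
s=sensors.get_state();print(s["position"],s["contact_force"],s["moment"],s["width"],s["ee_rot"])
```

```text
[ 0.5681722  -0.15187212  0.28664908] [ 3.3245062  12.09837229  7.1896939 ] [ 3.42893006 -0.97536171 -0.12419019] 0.02741044629476154 [0.00110869 0.12417746 0.99223697 0.00667267]
```

Call:
drive_tool(targets=[[0.0005,0.002,0,0],[0.0005,0.002,0,0],[0.0005,0.002,0.0003,0],[0.0005,0.0018,0.0005,0],[0,0,0,0]])

```text
clock: 17.08
position: [0.5691, -0.1487, 0.2868]
ee_rot: [0.0, 0.124, 0.992, 0.001]
contact_force: [0.3, 3.9, 6.8]
width: 0.0275
```

Run:
```python
from h import *
s=sensors.get_state();print(s["position"],s["contact_force"],s["moment"],s["width"],s["ee_rot"])
```

```text
[ 0.5690691  -0.14873903  0.28679645] [0.27439933 3.90195036 6.8197488 ] [ 1.10699598 -0.19813138 -0.07021135] 0.027512686539661813 [2.52075028e-05 1.23690606e-01 9.92320622e-01 6.45006828e-04]
```

Call:
drive_tool(targets=[[0.0002,0.001,0.0005,0],[0,0,0.0005,0],[0,0,0,0],[0,0,0.002,0],[0,0,0.004,0]], jaw=0.034)

```text
clock: 17.7
position: [0.5692, -0.1484, 0.2932]
ee_rot: [-0.0, 0.124, 0.992, 0.0]
contact_force: [-0.3, 0.4, 0.4]
width: 0.0342
```

Call:
drive_tool(targets=[[0,0,0.003,0],[-0.0005,-0.002,0,0],[-0.0005,-0.002,0,0],[-0.0005,-0.002,0,0],[0,0,0,0]])

```text
clock: 18.32
position: [0.5678, -0.1545, 0.2961]
ee_rot: [-0.0, 0.124, 0.992, 0.0]
contact_force: [-0.0, 0.7, -0.2]
width: 0.0341
```

Run:
```python
from h import *
s=sensors.get_state();print(s["position"],s["contact_force"],s["moment"],s["width"])
S=cams.get_image("scene");T=cams.get_image("top")
a=S["color"][225:315,205:285];b=T["color"][190:280,355:445]
cv2.imwrite("pics/c5.png",cv2.resize(np.hstack([a,b])[:,:,::-1],None,fx=4.7,fy=4.7,interpolation=cv2.INTER_CUBIC))
```

```text
[ 0.56776414 -0.15453291  0.29610439] [-0.01006378  0.65599414 -0.20292696] [ 0.04421309 -0.00056283  0.02759408] 0.03406995934628213
```

View pics/c5.png

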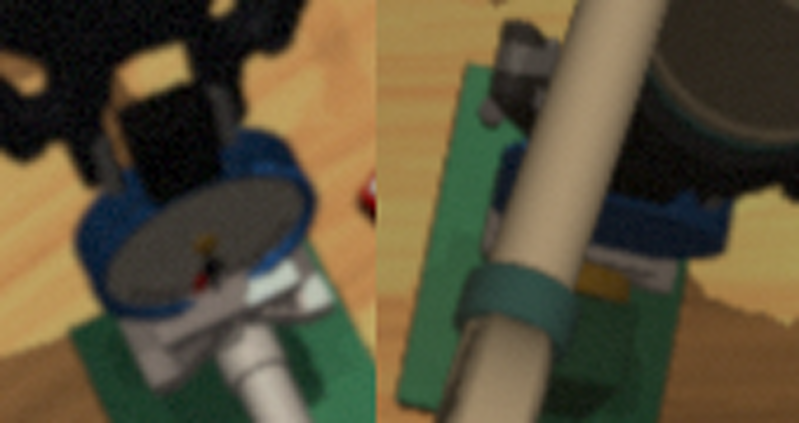

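Call:
drive_tool(targets=[[-0.0008,-0.003,-0.0003,0],[-0.0009,-0.0034,-0.0004,0],[-0.0009,-0.0034,-0.0006,0],[-0.0009,-0.0034,-0.0008,0],[-0.0008,-0.003,-0.0009,0]], jaw=0.038)

```text
clock: 19.05
position: [0.5635, -0.1709, 0.2931]
ee_rot: [-0.0, 0.124, 0.992, 0.0]
contact_force: [0.4, 0.0, -0.5]
width: 0.0378
```

Call:
drive_tool(targets=[[-0.0008,-0.003,-0.0008,0],[-0.0008,-0.003,-0.0008,0],[-0.0008,-0.003,-0.0008,0],[-0.0005,-0.002,-0.0006,0],[0,0,0,0]])

```text
clock: 19.68
position: [0.5606, -0.1817, 0.2902]
ee_rot: [-0.0, 0.124, 0.992, 0.0]
contact_force: [-0.4, -0.2, 0.5]
width: 0.038
```

Run:
```python
from h import *
s=sensors.get_state();p=s["position"];print(p,s["contact_force"],s["moment"],s["width"])
v=p[:2]-[.5543,-.1435];print("along,lat",v@[.9697,-.2445],v@[.2445,.9697])
S=cams.get_image("scene");T=cams.get_image("top")
a=S["color"][225:315,195:285];b=T["color"][190:280,355:445]
cv2.imwrite("pics/c6.png",cv2.resize(np.hstack([a,b])[:,:,::-1],None,fx=4.4,fy=4.4,interpolation=cv2.INTER_CUBIC))
```

```text
[ 0.56060629 -0.18171671  0.29016704] [-0.42894173 -0.22087734  0.53926813] [-0.01220472 -0.03935491 -0.0158113 ] 0.038011490600085907
along,lat 0.0154591979114106 -0.03551685434488971
```

View pics/c6.png

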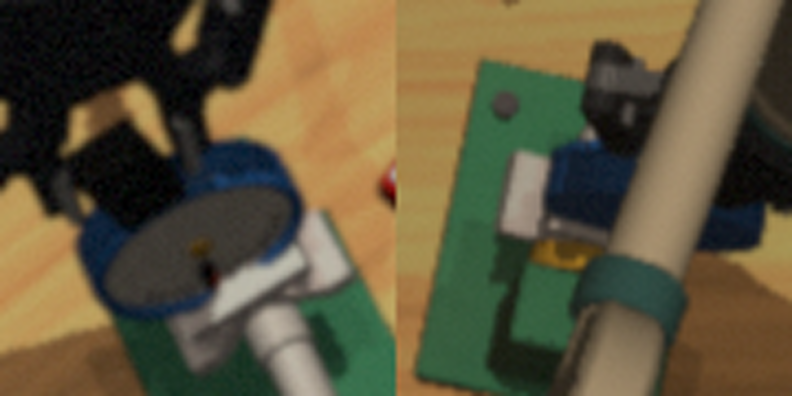

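Call:
drive_tool(targets=[[0,0,0,0],[0,0,0,0],[0,0,0,0],[0,0,0,0],[0,0,0,0]], jaw=0.031, force=20)

```text
clock: 20.4
position: [0.5608, -0.1814, 0.2905]
ee_rot: [0.0, 0.124, 0.992, 0.0]
contact_force: [1.1, 1.9, 3.4]
width: 0.0326
```

Run:
```python
from h import *
s=sensors.get_state();p=s["position"];print(p,s["contact_force"],s["moment"],s["width"])
```

```text
[ 0.56081188 -0.181421    0.29053272] [1.078208   1.88015374 3.38586156] [ 0.50060046 -0.03565613 -0.02345117] 0.03258724984994212
```

Call:
drive_tool(targets=[[0,0,0.0004,0],[-0.0005,0.0001,0,0],[-0.0005,0.0001,0,0],[0,0,0,0],[0,0,0,0]], jaw=0.028)

```text
clock: 21.02
position: [0.5598, -0.1813, 0.2906]
ee_rot: [0.0, 0.124, 0.992, 0.0]
contact_force: [1.3, 1.6, 1.7]
width: 0.0331
```

```bash
cat > st.py <<'E'
from dial import *
s=sensors.get_state();p=s["position"];f=s["contact_force"];print(p.round(4),f.round(2),s["moment"].round(2),round(s["width"],4),s["clock"])
v=p[:2]-[.5543,-.1435];print("along,lat",v@[.9697,-.2445],v@[.2445,.9697],"F along,lat",f[:2]@[.9697,-.2445],f[:2]@[.2445,.9697])
E
cat > tilt.py <<'E'
from st import *
# gauge at home: vee at shoulder+17mm
yaw=np.radians(-14.2);a=np.array([.9697,-.2445,0]);V=np.array([.5543,-.1435,.1])+.017*a
import sys;t=np.radians(float(sys.argv[1]));lat=np.array([.2445,.9697,0])
O=V-.009*(np.array([0,0,1])*np.cos(t)-lat*np.sin(t))
im=cams.get_image("scene");c=np.mean([im["color"].astype(float)]+[cams.get_image("scene")["color"].astype(float) for _ in range(3)],0);im["color"]=c.astype(np.uint8)
r=measure(im,O,yaw,t,face=.006,n="tmp.png")
x=cv2.resize(im["color"][225:315,195:285][:,:,::-1],(500,500),interpolation=cv2.INTER_CUBIC)[:, :300] if 0 else cv2.resize(np.ascontiguousarray(im["color"][255:315,210:255][:,:,::-1]),(300,400),interpolation=cv2.INTER_CUBIC)
cv2.imwrite("pics/"+sys.argv[2],np.hstack([cv2.resize(cv2.imread("pics/tmp.png"),(400,400)),x]))
E
python3 tilt.py 16 d7.png
```

```text
[ 0.5598 -0.1813  0.2906] [1.33 1.58 1.75] [ 0.53 -0.37 -0.08] 0.0331 21.025
along,lat 0.01457976799792236 -0.035270041578734354 F along,lat 0.9008115356488887 1.861474556879749
```

View pics/d7.png

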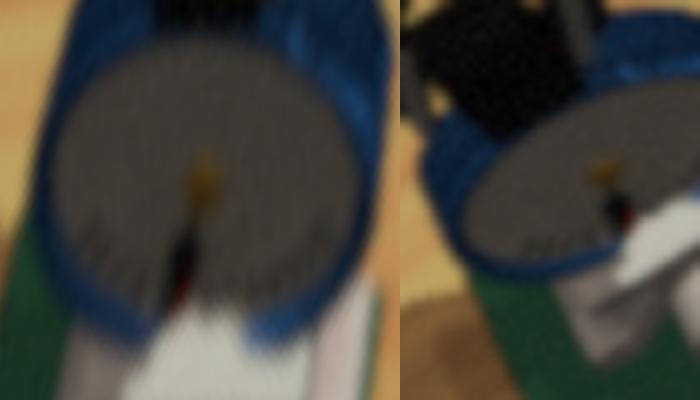

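```bash
cat >> tilt.py <<'E'
def prof(r,cy=1.0,cz=3.0,r0=22,r1=31):
    k=8;A=np.radians(np.arange(0,36,1.5));out=[]
    for a in A:
        R=np.linspace(r0,r1,40);u=((cy-R*np.sin(a))+50)*k;w=(50-(cz-R*np.cos(a)))*k
        q=cv2.remap(r,u.astype(np.float32)[None],w.astype(np.float32)[None],cv2.INTER_LINEAR)[0].astype(float).mean(0)
        out.append((q[0]-(q[1]+q[2])/2,q.mean()))
    return np.degrees(A),np.array(out)
A,o=prof(r);print("deg  red  lum");print("\n".join(f"{x:5.1f} {y[0]:6.1f} {y[1]:6.1f}" for x,y in zip(A,o)))
E
python3 tilt.py 16 d7.png
```

```text
[ 0.5598 -0.1813  0.2906] [1.25 1.55 1.48] [ 0.61 -0.33 -0.08] 0.0334 21.225
along,lat 0.014526872342967786 -0.03529257261912377 F along,lat 0.8305217011912809 1.8030470715890514
deg  red  lum
  0.0    7.2   65.3
  1.5    8.6   66.8
  3.0   10.0   68.0
  4.5   11.8   67.5
  6.0   14.7   64.2
  7.5   18.4   58.3
  9.0   22.3   49.1
 10.5   24.9   40.4
 12.0   24.6   31.9
 13.5   21.4   25.0
 15.0   15.9   20.7
 16.5   10.3   19.0
 18.0    5.6   22.3
 19.5    2.8   26.8
 21.0    2.5   31.4
 22.5    3.4   37.3
 24.0    4.1   42.7
 25.5    4.8   46.5
 27.0    5.7   49.6
 28.5    6.2   51.3
 30.0    6.2   51.3
 31.5    6.1   50.6
 33.0    5.6   49.5
 34.5    5.2   48.7
```

Call:
drive_tool(targets=[[0.0007,0.0029,0.0005,0],[-0.0005,0.0001,0,0],[0,0,0,0],[0,0,0,0],[0,0,0,0]])

```text
clock: 22.05
position: [0.56, -0.1787, 0.2914]
ee_rot: [0.0, 0.124, 0.992, -0.0]
contact_force: [0.6, -1.7, 4.4]
width: 0.0325
```

Call:
drive_tool(targets=[[0,0,0,0],[0,0,0,0],[0,0,0,0],[0,0,0,0],[0,0,0,0]])

```text
clock: 22.68
position: [0.56, -0.1786, 0.2914]
ee_rot: [0.0, 0.124, 0.992, -0.0]
contact_force: [0.9, -1.8, 5.3]
width: 0.0327
```

```bash
python3 tilt.py 15 d8.png
```

```text
[ 0.56   -0.1786  0.2914] [ 0.92 -1.76  5.33] [-0.18 -0.23 -0.04] 0.0327 22.675
along,lat 0.014101012248385138 -0.03264951746222207 F along,lat 1.3213087714483638 -1.477982670133666
deg  red  lum
  0.0    6.6   69.9
  1.5    7.7   69.8
  3.0    9.3   69.6
  4.5   11.3   69.1
  6.0   14.1   65.8
  7.5   17.6   59.8
  9.0   21.6   50.6
 10.5   24.4   39.3
 12.0   24.8   29.9
 13.5   22.1   23.7
 15.0   17.5   23.0
 16.5   13.5   25.5
 18.0   11.9   29.7
 19.5   11.0   36.0
 21.0    8.9   41.1
 22.5    6.7   43.1
 24.0    5.4   45.1
 25.5    5.3   48.1
 27.0    6.1   50.6
 28.5    6.7   52.2
 30.0    6.8   52.9
 31.5    6.8   52.4
 33.0    6.4   51.4
 34.5    6.0   50.4
```

View pics/d8.png

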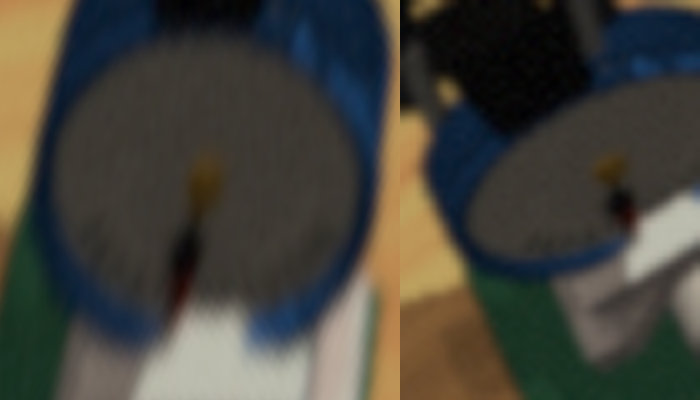

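Call:
drive_tool(targets=[[0.0005,0.0019,0.0005,0],[0,0,0,0],[0,0,0,0],[0,0,0,0],[0,0,0,0]])

```text
clock: 23.5
position: [0.5604, -0.1769, 0.292]
ee_rot: [0.0, 0.124, 0.992, -0.001]
contact_force: [0.9, -1.8, 6.1]
width: 0.032
```

Call:
drive_tool(targets=[[-0.0003,0.0001,0,0],[0,0,0,0],[0,0,0,0],[0,0,0,0],[0,0,0,0]])

```text
clock: 24.12
position: [0.5602, -0.1768, 0.292]
ee_rot: [0.0, 0.124, 0.992, -0.001]
contact_force: [0.9, -1.8, 5.3]
width: 0.0323
```

```bash
python3 tilt.py 14 d9.png | sed -n '1,22p'
python3 - <<'E'
from h import *
for cam in("scene","top"):
  cams.get_image(cam)
  for q in("gauge_vee","gauge_back","shoulder","pointer_tip","mark_tip"):
    for d in spotter.landmark_of(q,cam)[:2]:
        v=np.array(d["point"])-[.5543,-.1435,.1]
        if np.hypot(*v[:2])<.1: print(cam,q,round(d["score"],2),np.round([v[:2]@[.9697,-.2445],v[:2]@[.2445,.9697],v[2]],4))
E
```

```text
[ 0.5602 -0.1768  0.292 ] [ 0.89 -1.81  5.31] [-0.24 -0.22 -0.09] 0.0323 24.125
along,lat 0.013907499535905372 -0.030836773534279462 F along,lat 1.3017245144429843 -1.5423930853296521
deg  red  lum
  0.0    6.8   69.4
  1.5    7.4   69.1
  3.0    8.8   68.1
  4.5   11.0   66.3
  6.0   14.0   64.0
  7.5   17.0   58.6
  9.0   19.0   51.1
 10.5   20.3   40.0
 12.0   20.3   28.2
 13.5   18.6   20.4
 15.0   16.4   18.1
 16.5   14.7   22.4
 18.0   13.8   27.8
 19.5   13.2   32.1
 21.0   12.3   36.7
 22.5    9.9   41.0
 24.0    7.6   43.4
 25.5    5.9   46.3
 27.0    5.7   49.9
scene gauge_vee 0.69 [ 0.0169 -0.0012  0.001 ]
scene gauge_back 0.86 [-0.002   0.0004 -0.0001]
scene pointer_tip 0.38 [ 0.0258 -0.0158  0.0331]
top gauge_vee 0.65 [ 0.0185 -0.0018 -0.0001]
top gauge_back 0.83 [-0.0006 -0.0002  0.0019]
top shoulder 0.53 [-0.0009  0.001   0.0013]
```

Call:
drive_tool(targets=[[0.0003,0.0012,0.0003,0],[0,0,0,0],[0,0,0,0],[0,0,0,0],[0,0,0,0]])

```text
clock: 25.55
position: [0.5605, -0.1757, 0.2925]
ee_rot: [0.0, 0.124, 0.992, -0.001]
contact_force: [0.5, -2.4, 7.1]
width: 0.0321
```

Call:
drive_tool(targets=[[0,0,0,0],[0,0,0,0],[0,0,0,0],[0,0,0,0],[0,0,0,0]])

```text
clock: 26.18
position: [0.5605, -0.1756, 0.2925]
ee_rot: [0.001, 0.124, 0.992, -0.001]
contact_force: [0.2, -1.5, 5.6]
width: 0.0321
```

```bash
python3 tilt.py 14 d10.png | sed -n '1,22p'
```

```text
[ 0.5605 -0.1756  0.2925] [ 0.17 -1.53  5.63] [-0.31 -0.1  -0.03] 0.0321 26.175
along,lat 0.013870745676875178 -0.029655603457958372 F along,lat 0.5395124902222239 -1.437296574751472
deg  red  lum
  0.0    6.1   67.1
  1.5    6.8   64.7
  3.0    8.3   61.4
  4.5   10.5   57.7
  6.0   12.7   53.6
  7.5   15.9   46.8
  9.0   18.7   39.2
 10.5   19.9   30.7
 12.0   19.4   23.4
 13.5   18.2   20.5
 15.0   16.8   21.9
 16.5   15.3   28.0
 18.0   13.3   35.2
 19.5   11.6   40.7
 21.0    9.5   45.3
 22.5    7.6   49.0
 24.0    6.9   50.5
 25.5    6.4   51.8
 27.0    5.5   53.3
```

View pics/d10.png

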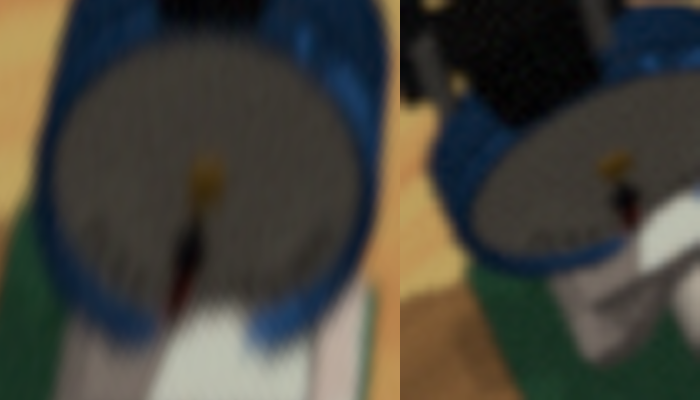

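Call:
drive_tool(targets=[[0.0002,0.0009,0.0002,0],[-0.0004,0.0001,0,0],[-0.0004,0.0001,0,0],[0,0,0,0],[0,0,0,0]])

```text
clock: 27.0
position: [0.5602, -0.1747, 0.2928]
ee_rot: [0.001, 0.124, 0.992, -0.001]
contact_force: [-0.4, -1.5, 5.4]
width: 0.0318
```

Call:
drive_tool(targets=[[0,0,0,0],[0,0,0,0],[0,0,0,0],[0,0,0,0],[0,0,0,0]])

```text
clock: 27.62
position: [0.5602, -0.1747, 0.2929]
ee_rot: [0.001, 0.124, 0.992, -0.001]
contact_force: [0.1, -1.2, 6.5]
width: 0.0319
```

```bash
python3 tilt.py 13.5 d11.png | sed -n '1,22p'
python3 - <<'E'
from h import *
S=cams.get_image("scene");T=cams.get_image("top")
a=S["color"][225:315,195:285];b=T["color"][190:280,355:445]
cv2.imwrite("pics/c11.png",cv2.resize(np.hstack([a,b])[:,:,::-1],None,fx=4.4,fy=4.4,interpolation=cv2.INTER_CUBIC))
E
```

```text
[ 0.5602 -0.1747  0.2929] [ 0.06 -1.17  6.46] [-0.36 -0.21 -0.05] 0.0319 27.625
along,lat 0.013324660622025327 -0.028849787376635745 F along,lat 0.3468931733187211 -1.1204666714964275
deg  red  lum
  0.0    5.8   70.7
  1.5    6.3   67.2
  3.0    7.7   64.4
  4.5   10.1   60.2
  6.0   13.1   55.8
  7.5   16.1   49.6
  9.0   18.4   42.2
 10.5   19.6   34.6
 12.0   20.2   26.3
 13.5   20.4   21.3
 15.0   21.2   20.9
 16.5   22.4   25.4
 18.0   21.7   32.8
 19.5   18.6   38.6
 21.0   14.3   42.3
 22.5   10.1   46.1
 24.0    8.2   48.8
 25.5    7.4   50.9
 27.0    6.7   53.1
```

View pics/c11.png

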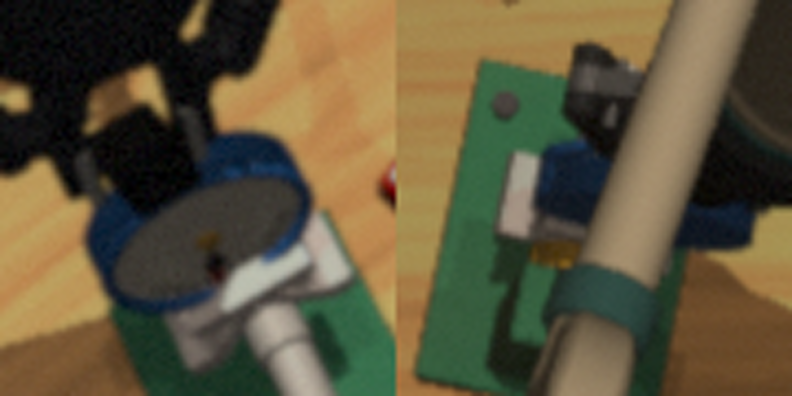

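Call:
drive_tool(targets=[[0,0,0.0005,0],[0,0,0.0004,0],[-0.0007,0.0002,0,0],[0,0,0,0],[0,0,0,0]])

```text
clock: 28.55
position: [0.5593, -0.174, 0.2932]
ee_rot: [0.0, 0.124, 0.992, -0.0]
contact_force: [1.5, -2.4, 4.8]
width: 0.0317
```

```bash
python3 st.py
```

```text
[ 0.5593 -0.174   0.2932] [ 1.52 -2.44  4.77] [-0.33 -0.34 -0.02] 0.0317 28.55
along,lat 0.012265846713872347 -0.028357209402799368 F along,lat 2.065724114902608 -1.9948450150152781
```

Call:
drive_tool(targets=[[-0.0007,0.0002,0,0],[-0.0005,0.0001,0,0],[0,0,0,0],[0,0,0,0],[0,0,0,0]])

```text
clock: 29.18
position: [0.5583, -0.1735, 0.2933]
ee_rot: [0.001, 0.124, 0.992, 0.0]
contact_force: [1.6, -2.4, 5.8]
width: 0.0317
```

```bash
python3 st.py
```

```text
[ 0.5583 -0.1735  0.2933] [ 1.65 -2.42  5.8 ] [-0.24 -0.39 -0.03] 0.0317 29.175
along,lat 0.011208305821993557 -0.028135645559738583 F along,lat 2.1891232846071165 -1.944792375040327
```

Run:
```python
from h import *
acc={}
for cam in("scene","top"):
 for k in range(3):
  im=cams.get_image(cam)
  for q in("gauge_grip","gauge_vee","gauge_back","gauge"):
    for d in spotter.landmark_of(q,cam)[:2]:
        v=np.array(d["point"])-[.5543,-.1435,.1]
        if np.hypot(*v[:2])<.1: acc.setdefault((cam,q),[]).append([v[:2]@[.9697,-.2445],v[:2]@[.2445,.9697],v[2]])
for k,v in acc.items(): print(k,len(v),(np.mean(v,0)*1000).round(1),(np.std(v,0)*1000).round(1))
S=cams.get_image("scene");T=cams.get_image("top")
a=S["color"][240:320,205:285];b=T["color"][200:280,365:445]
cv2.imwrite("pics/c12.png",cv2.resize(np.hstack([a,b])[:,:,::-1],None,fx=5,fy=5,interpolation=cv2.INTER_CUBIC))
# predicted top-view pixels: foot back edge left corner when home at tilt 13.5, and shoulder front-face top/left
t=np.radians(13.5);A=np.array([.9697,-.2445,0]);L=np.array([.2445,.9697,0]);sh=np.array([.5543,-.1435,.1])
def g(x,y,z): return sh+A*(.017+x)+L*(y*np.cos(t)-(z-.009)*np.sin(t))+np.array([0,0,1])*(y*np.sin(t)+(z-.009)*np.cos(t))
print("foot corners L top (back,front), bottom(back,front)")
for P in((-.017,.038,.02),(.017,.038,.02),(-.017,.038,0),(.017,.038,0)): print((proj(T,g(*P))[0]-[365,200])*5+[400,0],(proj(S,g(*P))[0]-[205,240])*5)
```

```text
('scene', 'gauge_grip') 2 [ 12.6 -28.8 130. ] [0.7 0.4 0.4]
('scene', 'gauge_vee') 3 [19.1  0.6 -0.4] [0.4 1.8 1.1]
('scene', 'gauge_back') 3 [-2.3  2.7  0.3] [1.3 0.2 0.8]
('scene', 'gauge') 3 [20.8 -0.  -6.4] [1.1 0.9 0.2]
('top', 'gauge_grip') 3 [  9.9 -26.  127.2] [1.7 0.6 1.8]
('top', 'gauge_vee') 3 [18.5  0.9  1.5] [0.9 1.2 0.3]
('top', 'gauge_back') 3 [-0.5  0.   0.5] [1.8 1.5 1. ]
('top', 'gauge') 2 [ 14.5   1.8 -11.8] [1.2 1.4 0.9]
foot corners L top (back,front), bottom(back,front)
[475.17641936 205.90392548] [303.04665948 152.56134191]
[493.65394537 115.70889569] [342.97272685 226.47041761]
[457.1721437 212.9132377] [319.68287111 172.95170105]
[475.45493472 124.23853988] [359.15023434 245.83410334]
```

View pics/c12.png

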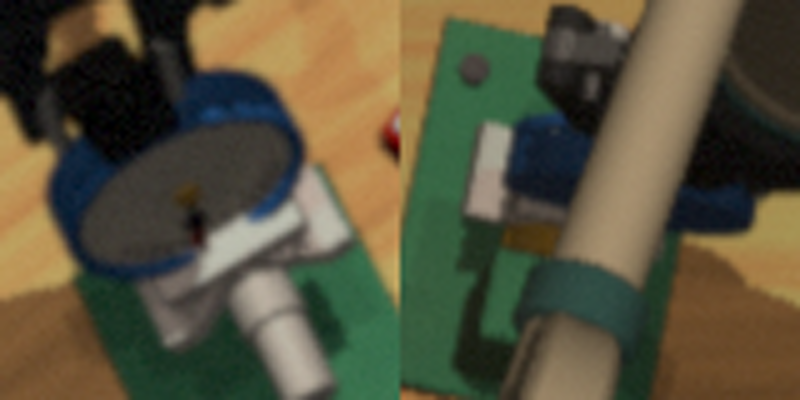

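Call:
drive_tool(targets=[[0.001,-0.0003,0,0],[0.0011,-0.0003,-0.0003,0],[0.0011,-0.0003,0,0],[0.001,-0.0003,0,0],[0,0,0,0]])

```text
clock: 31.4
position: [0.5616, -0.1745, 0.2929]
ee_rot: [-0.001, 0.124, 0.992, 0.0]
contact_force: [-0.6, -1.1, 6.9]
width: 0.0321
```

```bash
python3 st.py
```

```text
[ 0.5616 -0.1745  0.2929] [-0.6  -1.07  6.93] [-0.14 -0.03 -0.02] 0.0321 31.4
along,lat 0.014679552947698927 -0.028284641197018213 F along,lat -0.3218079319557095 -1.188152508186041
```

Call:
drive_tool(targets=[[0.0005,-0.0001,0,0],[0.0004,-0.0001,0,0],[0,0,0,0],[0,0,0,0],[0,0,0,0]])

```text
clock: 32.02
position: [0.5621, -0.1746, 0.2929]
ee_rot: [-0.001, 0.124, 0.992, 0.0]
contact_force: [-1.0, -1.2, 7.4]
width: 0.0322
```

```bash
python3 st.py
cat > sp.py <<'E'
from h import *
acc={}
for cam in("scene","top"):
 for k in range(3):
  im=cams.get_image(cam)
  for q in("gauge_grip","gauge_vee","gauge_back"):
    for d in spotter.landmark_of(q,cam)[:2]:
        v=np.array(d["point"])-[.5543,-.1435,.1]
        if np.hypot(*v[:2])<.1: acc.setdefault((cam,q),[]).append([v[:2]@[.9697,-.2445],v[:2]@[.2445,.9697],v[2]])
for k,v in acc.items(): print(k,len(v),(np.mean(v,0)*1000).round(1),(np.std(v,0)*1000).round(1))
E
python3 sp.py
```

```text
[ 0.5621 -0.1746  0.2929] [-0.98 -1.17  7.38] [-0.1   0.16  0.06] 0.0322 32.025
along,lat 0.015207072903713424 -0.02826104983667079 F along,lat -0.6669819293660043 -1.377608294788315
('scene', 'gauge_grip') 3 [ 15.  -29.1 126.5] [1.3 0.7 0.6]
('scene', 'gauge_vee') 3 [17.6 -0.9  1.3] [0.7 1.2 1.3]
('scene', 'gauge_back') 3 [-1.1 -0.  -1.6] [1.  0.2 1.6]
('top', 'gauge_grip') 3 [ 14.  -25.7 126.4] [0.3 1.6 1.3]
('top', 'gauge_vee') 3 [15.8  0.1  0.7] [2.3 0.9 0.8]
('top', 'gauge_back') 3 [-0.6 -0.6  0.7] [2.1 0.2 0.8]
```

Call:
drive_tool(targets=[[-0.0005,0.0001,0,0],[-0.0004,0.0001,0,0],[0,0,0,0],[0,0,0,0],[0,0,0,0]])

```text
clock: 33.85
position: [0.5616, -0.1745, 0.2929]
ee_rot: [-0.001, 0.124, 0.992, 0.0]
contact_force: [0.4, -1.0, 6.5]
width: 0.0317
```

Call:
drive_tool(targets=[[0,0,0,0],[0,0,0,0],[0,0,0,0],[0,0,0,0],[0,0,0,0]])

```text
clock: 34.48
position: [0.5616, -0.1745, 0.2929]
ee_rot: [-0.001, 0.124, 0.992, 0.0]
contact_force: [-1.1, -1.6, 7.1]
width: 0.0317
```

```bash
python3 tilt.py 13.5 d13.png | head -21
```

```text
[ 0.5616 -0.1745  0.2929] [-1.12 -1.61  7.12] [-0.1  -0.08  0.02] 0.0317 34.475
along,lat 0.014648988045003286 -0.02823483672583372 F along,lat -0.6931816818894435 -1.8326973024597604
deg  red  lum
  0.0    6.7   58.8
  1.5    7.2   57.3
  3.0    8.0   56.1
  4.5    9.2   52.6
  6.0   11.1   48.2
  7.5   13.7   42.0
  9.0   16.2   34.1
 10.5   18.0   27.1
 12.0   19.9   21.6
 13.5   22.2   20.4
 15.0   24.3   22.4
 16.5   25.7   27.0
 18.0   24.3   33.1
 19.5   20.0   38.0
 21.0   14.1   41.2
 22.5    9.3   45.0
 24.0    7.3   48.0
 25.5    7.0   50.4
```

View pics/d13.png

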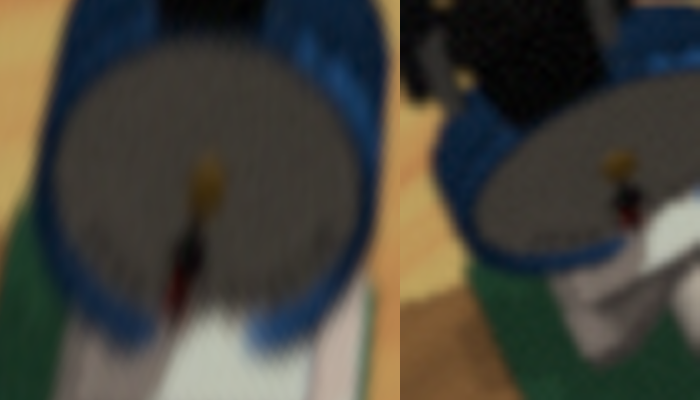

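Call:
drive_tool(targets=[[-0.0001,-0.0005,-0.0001,0],[-0.0004,0.0001,0,0],[0,0,0,0],[0,0,0,0],[0,0,0,0]])

```text
clock: 35.3
position: [0.5613, -0.1747, 0.2928]
ee_rot: [-0.0, 0.124, 0.992, 0.0]
contact_force: [1.3, -1.3, 6.3]
width: 0.0316
```

Call:
drive_tool(targets=[[0,0,0,0],[0,0,0,0],[0,0,0,0],[0,0,0,0],[0,0,0,0]])

```text
clock: 35.92
position: [0.5613, -0.1747, 0.2929]
ee_rot: [-0.0, 0.124, 0.992, 0.0]
contact_force: [0.4, -0.7, 6.4]
width: 0.0316
```

```bash
python3 tilt.py 13.5 d14.png | head -21; python3 sp.py; python3 st.py
```

```text
[ 0.5613 -0.1747  0.2929] [ 0.43 -0.66  6.38] [-0.05 -0.05 -0.03] 0.0316 35.925
along,lat 0.014421225858086032 -0.028552027362673704 F along,lat 0.5825914521826514 -0.5379681984425533
deg  red  lum
  0.0    5.9   57.4
  1.5    5.9   55.5
  3.0    6.4   54.3
  4.5    7.4   51.8
  6.0    9.3   48.7
  7.5   11.6   42.9
  9.0   13.3   34.8
 10.5   14.6   27.1
 12.0   16.7   20.8
 13.5   18.8   19.6
 15.0   20.7   21.8
 16.5   21.9   26.0
 18.0   21.3   31.7
 19.5   17.6   36.7
 21.0   12.6   40.9
 22.5    8.3   45.3
 24.0    6.7   48.5
 25.5    6.5   50.8
('scene', 'gauge_grip') 3 [ 15.9 -29.3 127.9] [1.3 0.7 1.2]
('scene', 'gauge_back') 3 [-0.6  0.7 -0.6] [0.6 1.3 0.2]
('scene', 'gauge_vee') 3 [19.1  1.9 -1.5] [1.6 1.3 3.2]
('top', 'gauge_grip') 3 [ 13.7 -25.  129.1] [1.7 0.4 1.1]
('top', 'gauge_vee') 3 [16.8  0.1 -1. ] [1.2 0.7 0.7]
('top', 'gauge_back') 3 [-2.1 -2.5  0. ] [2.3 1.3 0.8]
[ 0.5613 -0.1747  0.2929] [ 0.23 -1.3   6.42] [ 0.03 -0.09 -0.04] 0.0321 37.325
along,lat 0.014410595816003135 -0.028533776797230598 F along,lat 0.5376817953859762 -1.2015253211425132
```

Call:
drive_tool(targets=[[-0.0002,-0.0009,-0.0001,0],[0,0,0,0],[0,0,0,0],[0,0,0,0],[0,0,0,0]])

```text
clock: 37.95
position: [0.5612, -0.1752, 0.2928]
ee_rot: [-0.0, 0.124, 0.992, 0.001]
contact_force: [0.6, 1.0, 6.6]
width: 0.0318
```

Call:
drive_tool(targets=[[0,0,0,0],[0,0,0,0],[0,0,0,0],[0,0,0,0],[0,0,0,0]])

```text
clock: 38.58
position: [0.5612, -0.1752, 0.2928]
ee_rot: [-0.0, 0.124, 0.992, 0.001]
contact_force: [0.8, -0.2, 6.9]
width: 0.0319
```

```bash
python3 tilt.py 13.5 d15.png | head -21
```

```text
[ 0.5612 -0.1752  0.2928] [ 0.76 -0.19  6.87] [ 0.19 -0.15 -0.01] 0.0319 38.575
along,lat 0.01441513115948869 -0.02902847481402939 F along,lat 0.7813893058935726 0.002427227639286897
deg  red  lum
  0.0    5.7   57.0
  1.5    5.7   55.6
  3.0    7.1   54.0
  4.5    9.0   51.1
  6.0   11.2   48.5
  7.5   13.3   44.2
  9.0   14.5   37.4
 10.5   15.3   29.6
 12.0   16.4   21.7
 13.5   17.9   18.3
 15.0   19.7   19.5
 16.5   20.6   24.7
 18.0   19.5   31.9
 19.5   16.4   37.4
 21.0   12.7   40.8
 22.5    8.7   44.7
 24.0    6.9   47.5
 25.5    6.0   49.6
```

```bash
python3 -c "
from rig import manip;print(manip.sign_off())"
```

```text
the job is handed in; nothing more can be done
None
```

The blue gauge is on the thick part of the mandrel with its dial facing the free end. It is rocked so the pointer stands on the red mark, and it is still in the fingers. I handed it in at about 38.6 s on the clock.

- **Rocking:** the tool cannot tilt, and in a tight grip the gauge would not rock: the sideways force reached 12 N. I opened the fingers slightly, rocked the gauge, and closed them again at 20 N. They now hold the post at an angle, about 32 mm apart.
- **Pitch correction:** while checking that it was home against the shoulder, I pitched the gauge back about 2°. I moved it back until the detected points looked level again.
- **Pointer and mark:** in the last picture the pointer read about 13.9° and the middle of the mark about 13.3–13.8°. That reading is only good to about 1°. An early look with the gauge upright had put the mark nearer 16.5°, but I trusted the direct comparison of pointer and mark.
- **Seating:** the foot sat on the mandrel's axis to within the trained networks' few millimetres, with about 10 N pressing down. Its back was within 0–2 mm of the shoulder face by the same networks.
- **Shoulder push:** it was only about 0.8 N, close to the force sensor's noise, so contact there is the least certain of the checks.
- **Other things on the bench:** I saw no contact with anything else, but I took no full picture at the end to confirm it. I viewed 13 pictures, three over the budget.

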